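# Find the heavy grit cartridge with the tongs

## Task

One of the three identical grit cartridges standing in the tray has swallowed a missing steel part, which you can tell only by its weight. They are filthy, so pick up the tongs and lift cartridges with them, never touching one with your fingers, until you have found the heavy one; the two light ones must end up standing upright in the tray. Finish while still holding the heavy cartridge still in the tongs, lifted more than 5 cm above where it stood, and leave everything else on the counter where it is.

Things in the scene. Friction and masses are not known exactly. Their poses are not given: they have to be found in the camera images.
- tongs_grip (a point): Where to grip the sprung steel tongs (90 g, lying on edge, near their balance): midway between the arms, half-way up, 75 mm ahead of the hinges. x runs to the tips, y to the left arm, z up. Arms: strips 4 mm thick, 22 mm high. Width here over the arms: 58 mm at rest; 40 mm when parallel, with 32 mm between the tips; squeezed further the tips almost meet.
- tongs_tips (a point): Midway between the tongs' flat tips, half-way up them, 80 mm ahead of tongs_grip, same axes. The tips pinch from 25 mm behind this point to 13 mm ahead of it, 22 mm high. Gap here: 70 mm at rest, 52 mm with the arms squeezed to 50 mm at tongs_grip.
- tongs: The tongs; origin between the two hinges, on the underside; axes as tongs_grip. The bend reaches 28 mm behind it, the arms 168 mm ahead. Both arms swing together; the spring pushes each finger out with 3.5 N at rest, 6.5 N when parallel, so fingers stopped at 50 mm opening carry the tongs half open; a full squeeze of about 40 N pinches a cartridge firmly.
- rest: Fixed rubber tongs rest; origin on the counter right below the tongs' origin, same axes. Two cross ridges 16 mm high at x = -16 to 4 mm and 122 to 138 mm (100 mm long in y) carry the tongs; between them only a spine 16 mm wide, 5 mm high, along the middle.
- tray: Fixed grey plastic tray, 90 mm (x) by 240 mm (y), floor 6 mm thick, rim 12 mm high; origin at the centre of its underside, on the counter. The three cartridges stand in a row along its y axis, 75 mm apart, on its middle line.
- cart_1_mid (a point): Centre (half-way up) of the grit cartridge at the tray's -y end: closed white plastic box 32 x 32 mm, 48 mm tall, black bars on top, upright, sides within 0.08 rad of the tray's axes. All three look alike: two weigh about 40 g, the one with the steel part inside 150 to 200 g; which one changes from start to start.
- cart_1: The same cartridge as cart_1_mid, whole; origin at the centre of its underside.
- cart_2_mid (a point): Centre (half-way up) of the grit cartridge in the middle of the tray: closed white plastic box 32 x 32 mm, 48 mm tall, black bars on top, upright, sides within 0.08 rad of the tray's axes. All three look alike: two weigh about 40 g, the one with the steel part inside 150 to 200 g; which one changes from start to start.
- cart_2: The same cartridge as cart_2_mid, whole; origin at the centre of its underside.
- cart_3_mid (a point): Centre (half-way up) of the grit cartridge at the tray's +y end: closed white plastic box 32 x 32 mm, 48 mm tall, black bars on top, upright, sides within 0.08 rad of the tray's axes. All three look alike: two weigh about 40 g, the one with the steel part inside 150 to 200 g; which one changes from start to start.
- cart_3: The same cartridge as cart_3_mid, whole; origin at the centre of its underside.
- canister: Bystander, to be left alone: purple plastic dust canister, 112 mm diameter, 145 mm tall, with a side handle. Origin at the centre of its underside.
- filter: Bystander, to be left alone: square white pleated filter lying flat, 130 x 130 x 33 mm. Origin at the centre of its underside.
- brush: Bystander, to be left alone: bamboo-handled detail brush, about 175 mm long, lying bristles up. Origin at the centre of its underside.
- crevice: Bystander, to be left alone: black plastic crevice nozzle lying flat, about 170 mm long, 36 mm high. Origin at the centre of its underside.
- jar: Bystander, to be left alone: small screw jar with a steel lid, 52 mm diameter, 55 mm tall. Origin at the centre of its underside.
- spray: Bystander, to be left alone: white plastic bottle, 66 mm diameter, 190 mm tall. Origin at the centre of its underside.
- belt: Bystander, to be left alone: rubber drive ring lying flat, 68 mm outer diameter, 12 mm high. Origin at the centre of its underside.
Not all that is in view belongs to the job. Leave any green look-alike of the cart_1 alone.

How it is judged:
By the outcome, as a careful person would: the job done as asked, in the order asked, and still so for the second after the job is handed in, while the arm keeps its last pose, push and grip.
It also fails if it takes over 58 s, if anything falls off the work surface, if the arm or the gripper's body presses on something with over 40 N, if the wrist force passes 120 N, or if a joint passes its speed limit or range.

## Robot

A 6-joint arm with a two-finger parallel gripper is mounted at the origin on the work surface. World frame = base frame: x ahead of the robot, y to its left, z up, the work surface at z = 0. Lengths are in m, angles in rad, forces in N, time in s.
With the tool pointing down it reaches from about 0.325 to 0.9 m from the base axis. Payload 6.1 kg.
Tool frame: the origin (TCP) lies on the centre line of the jaws, within the pads' length; the fingertips stand 22 mm ahead of it and the grasp point (between the pads) lies 3 mm ahead of it; z points along the fingers, y is the direction in which the jaws open and shut (so a half turn about z gives the same grasp; the last joint's range is limited). The gripper opens to 87 mm and grips with 3 to 60 N. Pads are 19 mm wide; open, the fingers measure 117 mm over their backs; the gripper's body (75 mm by 190 mm) begins 51 mm behind the grasp point.
Start: joints at [1.1, 0.22, 1.526, -0, 1.395, -0.126], TCP at [0.211, 0.588, 0.245] pointing down, gripper open.
Joint ranges: [-2.98, 2.98], [-0.91, 2.08], [0.09, 2.57], [-1.24, 4.39], [0.2, 2.65], [-2.68, 2.68]. Speed limits (rad/s): [2.57, 2.57, 3.01, 3.14, 3.14, 3.14].

## Interface

Orientations are given as a unit quaternion [x, y, z, w].
In Python, from plant import sensors, cams, order gives the robot as it stands.
- The arm moves only by the tool servo_tool, never from a script. Its argument "plan" is a list that holds one entry, the list of rows, each a list of 5 numbers: the shift along the world's x, y, z in m, then the turn about the world's z in rad, then the opening, from 0 (shut) to 1 (fully open). In form: [[[x, y, z, yaw, gripper], ...]]. A call has 1 to 12 rows; each row is the pose to reach, as a shift and turn from the pose commanded when the call began; what a row does not reach only later rows make up. A row lasts 1/10 s, in which the tool goes at most 50 mm and 8.59 degrees, less where a joint would pass 70% of its speed; a pose out of reach is approached as far as the arm can. A call with a gripper value outside its range is refused whole. The fingers move at their own pace and stop on an object; "grip_force" is the grip in N (left out, the last holds). Time passes only in rows, so rows that repeat a pose let the fingers close. It gives the time, the measured TCP pose, the force and the opening at its end, in the units of the state.
- sensors.observe(): the state, without advancing time (a new reading comes with each control period).
- cams.read_camera(name): name is "scene" or "side" or "wrist"; returns the picture (420x560x3 uint8, red, green, blue); there is no depth.
- cams.camera_info(name): a dict with "camera_matrix" (3x3 intrinsics, pixels), "k1" (the pictures are not rectified: a ray, as slopes to the right and down, at radius r is drawn at 1 + k1 r^2 times it, then the intrinsics apply), "R" (3x3) and "t" (3): a world point X has camera coordinates R X + t. Camera axes: x right, y down, z forward; pixel columns grow to the right and rows downward; lengths in m; the calibration is good to about 2 mm. A picture is of the moment at which its call begins: read the wrist's pose just before it. camera_info takes no time and is no camera call; for the wrist camera it gives the pose at the moment of the call.
- order.sign_off(): hands the job in, once; it reports no verdict.
Trained networks look in the newest picture that a camera, given by its name, has taken for a name from the list of things; names that differ only in an ending like _2 or _b are one class to them, and where a whole thing is asked for, a point or a joint stands for the part that bears it (a point fixed in the world has none). Each returns a list of dicts, best first, with "score" (0 to 1); they miss things now and then, are a little off and sometimes report something else, mostly with a low value. They report only what shows in the picture. A call takes as long as a camera call. They do not tell look-alikes from the thing itself.
- cams.boxes_of(target, camera): "bbox" ([left, top, right, bottom] in pixels, round what is visible of it).
- cams.landmark_of(target, camera): "position" ([column, row] in pixels: a listed point, or the origin of a listed thing).
The state is a dict: "time_s": time; "joint_positions": joint angles; "joint_velocities": joint speeds; "tau": joint torques, N m; "eef_pos": TCP position; "eef_rot": TCP orientation; "force": force on the tool from outside, world axes, zero at the start; "ft_torque": the same for the moment, N m; "width": opening from 0.0 (shut) to 1.0 (fully open).
Only numpy, scipy, OpenCV 4.12 (cv2) and the standard library are available. Lean on these libraries where they do the work, as an engineer would, in place of code of your own. Each camera call takes 0.05 s, during which the arm holds its last target. There are 200 camera calls.

## Working session

There is one attempt and no reset: what is moved stays moved. The work goes in short steps, Python scripts to look and compute and a tool call to move; the robot and the scene stay as the last step left them, time stands still between calls to the robot, and variables do not carry over. Pictures are saved under pics/ and viewed, about 8 in all and at most 12, crops included, and the job is handed in when it is done.

Besides the shell and the picture viewer there is one more tool, called after "Request:" as name([rows], argument=value, ...), one row to a line, values as JSON. servo_tool: Moves the arm, as the interface text tells. Its arguments: {"type":"object","properties":{"plan":{"type":"array","items":{"type":"array","items":{"type":"array","items":{"type":"number"}}}},"grip_force":{"type":"number"}},"required":["plan"]}

```bash
mkdir -p pics; cat > h.py <<'E'
import numpy as np, cv2
from plant import sensors, cams, order
def ray(cam,px,info=None):
    i=info or cams.camera_info(cam); K=np.array(i["camera_matrix"]);R=np.array(i["R"]);t=np.array(i["t"])
    d=np.linalg.inv(K)@[px[0],px[1],1.]; s=d[:2]/d[2]; u=s.copy()
    for _ in range(30): u=s/(1+i["k1"]*(u@u))
    return -R.T@t, R.T@np.array([u[0],u[1],1.])
def onz(cam,px,z,info=None):
    c,d=ray(cam,px,info); return c+d*(z-c[2])/d[2]
def proj(cam,X,info=None):
    i=info or cams.camera_info(cam);K=np.array(i["camera_matrix"]);p=np.array(i["R"])@np.array(X)+np.array(i["t"])
    u=p[:2]/p[2];u=u*(1+i["k1"]*(u@u)); return (K@[u[0],u[1],1])[:2]
def tri(c1,p1,c2,p2):
    a,d=ray(c1,p1);b,e=ray(c2,p2);d/=np.linalg.norm(d);e/=np.linalg.norm(e)
    s=np.linalg.lstsq(np.c_[d,-e],b-a,rcond=None)[0];P=a+s[0]*d;Q=b+s[1]*e
    return (P+Q)/2,np.linalg.norm(P-Q)
def snap(cam,name):
    im=cams.read_camera(cam);cv2.imwrite(f"pics/{name}.png",im[:,:,::-1]);return im
np.set_printoptions(precision=4,suppress=True)
E
python3 - <<'E'
from h import *
a=snap("scene","s0");b=snap("side","d0");w=snap("wrist","w0")
cv2.imwrite("pics/both0.png",cv2.resize(np.vstack([np.hstack([a,b]),np.hstack([w,w*0])])[:,:,::-1],(800,600)))
s=sensors.observe();print(s["eef_pos"],s["eef_rot"],s["width"],s["force"],s["time_s"])
for t in ["tongs_grip","tongs_tips","tongs","tray","cart_1_mid"]:
  for c in ["scene","side","wrist"]:
    print(t,c,[(np.round(r["position"]),round(r["score"],2)) for r in cams.landmark_of(t,c)[:5]])
print(sensors.observe()["time_s"])
for c in ["scene","side","wrist"]: print(c,ray(c,(280,210)))
E
```

```text
[0.211  0.5878 0.2437] [ 0.1715  0.9852 -0.0008 -0.0002] 1.0013480355883029 [-0.2756 -0.6648 -0.8049] 0.15
tongs_grip scene [(array([331., 181.]), 0.93), (array([292., 293.]), 0.72), (array([339., 200.]), 0.32)]
tongs_grip side [(array([235., 183.]), 0.55)]
tongs_grip wrist []
tongs_tips scene [(array([337., 198.]), 0.94)]
tongs_tips side [(array([262., 183.]), 0.79)]
tongs_tips wrist []
tongs scene [(array([323., 168.]), 0.61), (array([179., 209.]), 0.22)]
tongs side [(array([207., 191.]), 0.84)]
tongs wrist []
tray scene [(array([243., 255.]), 0.88)]
tray side [(array([324., 252.]), 0.96)]
tray wrist []
cart_1_mid scene [(array([172., 229.]), 0.69), (array([202., 240.]), 0.56), (array([178., 268.]), 0.55), (array([226., 299.]), 0.53), (array([172., 318.]), 0.22)]
cart_1_mid side [(array([301., 265.]), 0.83), (array([361., 287.]), 0.82), (array([288., 293.]), 0.8), (array([347., 254.]), 0.66), (array([392., 254.]), 0.66)]
cart_1_mid wrist []
0.9
scene (array([ 1.2184, -0.3266,  0.924 ]), array([-0.5598,  0.317 , -0.7657]))
side (array([ 0.1945, -0.8299,  0.5479]), array([ 0.3718,  0.7993, -0.4721]))
wrist (array([0.1493, 0.6106, 0.3843]), array([ 0.2268, -0.0649, -0.9719]))
```

View pics/both0.png

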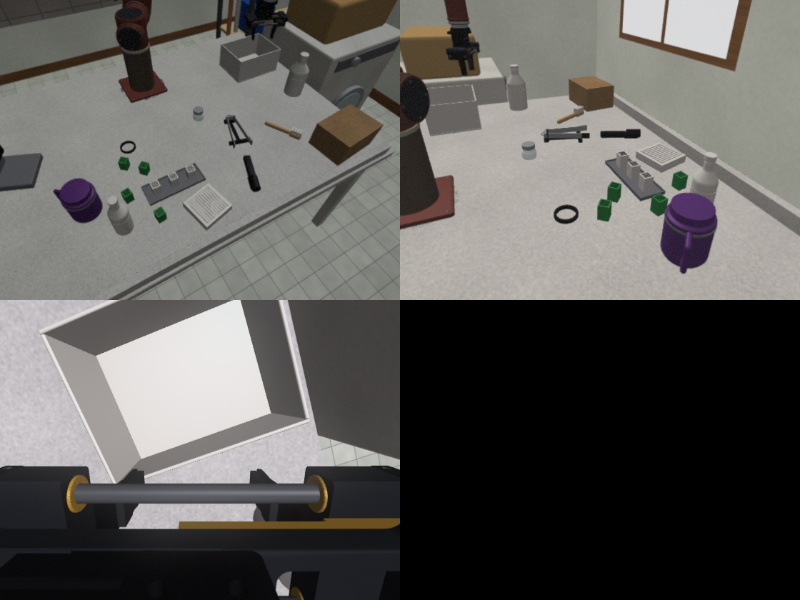

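The scene view (full-resolution pixels) shows the grey tray with three white cartridges near (243,255). The tongs on their rest run from about (323,168) to (342,200). Five green look-alikes stand around (172,229), (202,240), (178,268) and (226,299); I'll leave those alone.

```bash
python3 - <<'E'
from h import *
print("tips",tri("scene",(337,198),"side",(262,183)),"grip",tri("scene",(331,181),"side",(235,183)),"hinge",tri("scene",(323,168),"side",(207,191)))
print("onz",onz("scene",(337,198),.027),onz("scene",(331,181),.027),onz("scene",(323,168),.016))
print("tray",tri("scene",(243,255),"side",(324,252)),onz("scene",(243,255),0))
i=cams.camera_info("scene");print(i["camera_matrix"],i["k1"])
a=cv2.imread("pics/s0.png");b=cv2.imread("pics/d0.png")
A=cv2.resize(a[150:290,180:380],(800,560),interpolation=2)
B=cv2.resize(b[160:300,190:390],(800,560),interpolation=2)
cv2.imwrite("pics/crop0.png",cv2.resize(np.vstack([A,B]),(800*600//1120*1,600)) if 0 else A)
for n,X in dict(jar=onz("scene",(277,157),.03),brush=onz("scene",(395,181),0),crev=onz("scene",(352,243),0),filt=onz("scene",(290,288),.03),box=onz("scene",(345,85),0)).items(): print(n,X)
E
```

```text
tips (array([0.6159, 0.2141, 0.0385]), np.float64(0.008126754941324204)) grip (array([0.5427, 0.2416, 0.037 ]), np.float64(0.0032899927461093226)) hinge (array([0.4627, 0.2653, 0.015 ]), np.float64(0.004837628043016835))
onz [0.6041 0.225  0.027 ] [0.5334 0.2496 0.027 ] [0.4609 0.2669 0.016 ]
tray (array([ 0.64  , -0.1201, -0.0053]), np.float64(0.00920657168134267)) [ 0.6395 -0.1176  0.    ]
[[385.6181   0.     277.5975]
 [  0.     385.6181 213.7795]
 [  0.       0.       1.    ]] 0.0170634263573238
jar [0.3527 0.1486 0.03  ]
brush [0.6142 0.4551 0.    ]
crev [0.7531 0.1806 0.    ]
filt [ 0.8083 -0.0608  0.03  ]
box [0.0632 0.637  0.    ]
```

View pics/crop0.png

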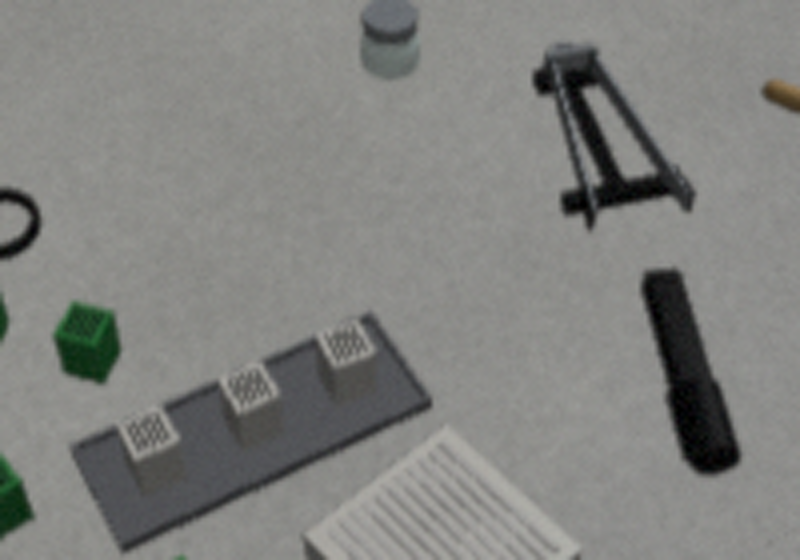

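```bash
python3 - <<'E'
from h import *
c=lambda x,y:(180+x/4,150+y/4)
f=lambda x,y,z:onz("scene",c(x,y),z)
q=[f(75,445,.012),f(370,315,.012),f(430,405,.012),f(122,550,.006)]
print("corners",np.array(q),"centre",np.mean(q,0))
print("yaw row",np.arctan2(*(q[1]-q[0])[[1,0]]),np.arctan2(*(q[2]-q[3])[[1,0]]),"len",np.linalg.norm(q[1]-q[0]),np.linalg.norm(q[2]-q[1]))
for p in [(150,430),(248,385),(345,340)]: print("cart",f(*p,.054))
for p in [(172,229),(202,240),(178,268),(226,299)]:print("green",onz("scene",p,.02))
print("belt",f(0,225,0),"filter corners",f(447,430,.033),f(580,545,.033),f(305,540,.033))
print("crev",f(645,275,.02),f(710,470,.02))
print("tongs: bend top",f(570,50,.038),"tips R",f(590,222,.027),"L",f(688,195,.027))
print(sensors.observe()["eef_pos"],cams.landmark_of("cart_1","side")[:0])
E
```

```text
corners [[ 0.6074 -0.237   0.012 ]
 [ 0.6047 -0.0036  0.012 ]
 [ 0.6956 -0.0039  0.012 ]
 [ 0.6953 -0.2389  0.006 ]] centre [ 0.6507 -0.1208  0.0105]
yaw row 1.582216812705594 1.5697611732752503 len 0.23347928593462391 0.09087347412553319
cart [ 0.6482 -0.193   0.054 ]
cart [ 0.6463 -0.12    0.054 ]
cart [ 0.644  -0.0441  0.054 ]
green [ 0.4709 -0.2661  0.02  ]
green [ 0.5497 -0.2035  0.02  ]
green [ 0.6062 -0.295   0.02  ]
green [ 0.7529 -0.2179  0.02  ]
belt [ 0.3801 -0.2135  0.    ] filter corners [ 0.731  -0.0112  0.033 ] [0.8484 0.0206 0.033 ] [ 0.7605 -0.1345  0.033 ]
crev [0.6749 0.1934 0.02  ] [0.837  0.1351 0.02  ]
tongs: bend top [0.4563 0.2654 0.038 ] tips R [0.6159 0.1819 0.027 ] L [0.6289 0.2644 0.027 ]
[0.2113 0.5882 0.2445] []
```

Request:
servo_tool([
  [[0.324,-0.342,-0.03,0.09,1],[0.324,-0.342,-0.03,0.09,1],[0.324,-0.342,-0.03,0.09,1],[0.324,-0.342,-0.03,0.09,1],[0.324,-0.342,-0.03,0.09,1],[0.324,-0.342,-0.03,0.09,1],[0.324,-0.342,-0.03,0.09,1],[0.324,-0.342,-0.03,0.09,1],[0.324,-0.342,-0.03,0.09,1],[0.324,-0.342,-0.03,0.09,1],[0.324,-0.342,-0.03,0.09,1],[0.324,-0.342,-0.03,0.09,1]],
], grip_force=60)

```text
time_s: 2.15
eef_pos: [0.5352, 0.2461, 0.2144]
eef_rot: [0.128, 0.992, 0.0, -0.0]
force: [-0.2, 0.4, -0.8]
width: 1.002
```

```bash
python3 - <<'E'
from h import *
s=sensors.observe();print(s["eef_pos"],s["eef_rot"],s["time_s"])
i=cams.camera_info("wrist");w=snap("wrist","w1")
for t,z in [("tongs_grip",.027),("tongs_tips",.027),("tongs",.016)]:
  print(t,[(np.round(r["position"]),round(r["score"],2),onz("wrist",r["position"],z,i)) for r in cams.landmark_of(t,"wrist")[:3]])
b=snap("side","d1")
for n,p in dict(spray=(168,322),can=(115,305)).items(): print(n,onz("scene",p,0))
print("green box",[(np.round(r["bbox"]),round(r["score"],2)) for r in cams.boxes_of("cart_1","side")])
cv2.imwrite("pics/e1.png",cv2.resize(cv2.imread("pics/d1.png")[200:400,270:510],(720,600),interpolation=2))
E
```

```text
[0.5352 0.2461 0.2144] [ 0.1277  0.9918  0.0001 -0.0004] 2.15
tongs_grip []
tongs_tips []
tongs [(array([274., 134.]), 0.9, array([0.4655, 0.2633, 0.016 ]))]
spray [ 0.7313 -0.3687  0.    ]
can [ 0.6214 -0.4737  0.    ]
green box [(array([346., 272., 375., 301.]), 0.97), (array([383., 240., 402., 268.]), 0.94), (array([316., 222., 340., 250.]), 0.8), (array([302., 212., 321., 237.]), 0.78), (array([290., 251., 311., 283.]), 0.62), (array([275., 279., 295., 310.]), 0.55)]
```

View pics/w1.png

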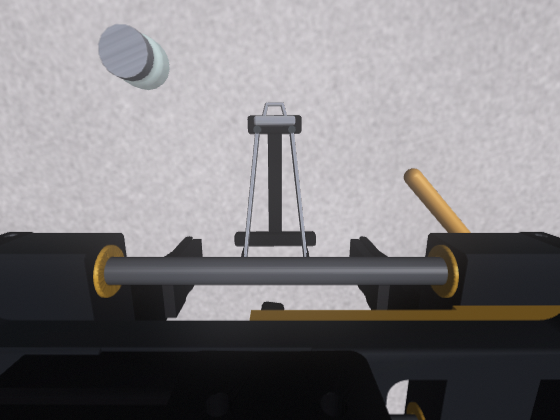

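View pics/e1.png

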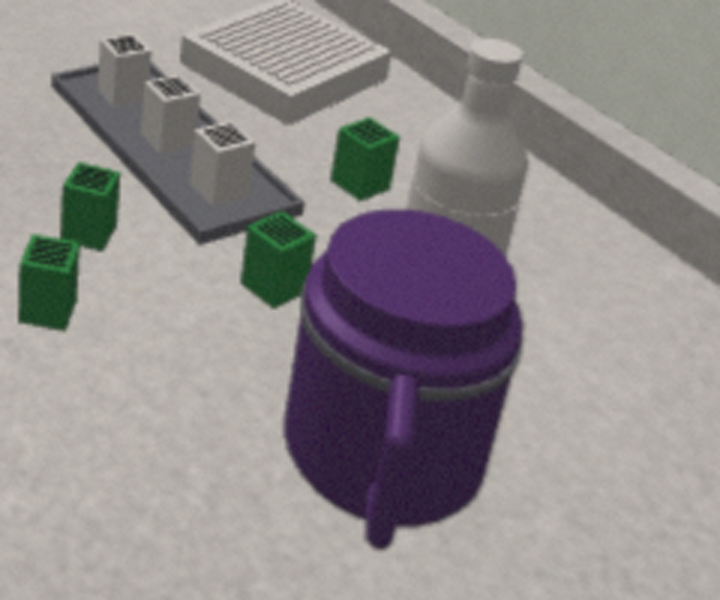

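The wrist view shows the tongs lying lengthwise on their rest, with the rear ridge centred at (275,124) and the front ridge at (275,239). The jar is at (135,55), clear of them. The side crop shows the greens are 48 mm-class boxes; one, at crop (90,210), stands close to the cart_1/2 side of the tray.

```bash
python3 - <<'E'
from h import *
i=cams.camera_info("wrist");f=lambda x,y,z:onz("wrist",(x,y),z,i)
a=f(275,124,.020);b=f(275,239,.016);d=b-a;print(a,b,"yaw",np.arctan2(d[1],d[0]),np.linalg.norm(d))
# arms top edges at z=.038: pairs at rows 140 and 250
for r,l,rr in [(140,257,292),(250,246,305)]:
  p,q=f(l,r,.038),f(rr,r,.038);print(r,(p+q)/2,np.linalg.norm(p-q))
m1=(f(257,140,.038)+f(292,140,.038))/2;m2=(f(246,250,.038)+f(305,250,.038))/2;d=m2-m1;print("arm yaw",np.arctan2(d[1],d[0]))
s=sensors.observe();q=s["eef_rot"];print("tool y ang",2*np.arctan2(q[1],q[0])-np.pi/2,"->tongs yaw",2*np.arctan2(q[1],q[0])-np.pi)
# greens bases from side crop bottoms
g=lambda x,y,z:onz("side",(270+x/3,200+y/3),z)
for n,p in dict(G1=(97,248),G2=(65,330),G3=(275,305),G4=(365,198)).items(): print(n,"near corner",g(*p,0))
for n,p in dict(G1=(92,178),G2=(50,252),G3=(280,230),G4=(368,132)).items(): print(n,"top centre",g(*p,.048))
for p in [(124,44),(170,88),(225,135)]: print("cart top",g(*p,.054))
E
```

```text
[0.4556 0.2674 0.02  ] [0.5853 0.2338 0.016 ] yaw -0.25276337353313155 0.13410682785009398
140 [0.4718 0.2626 0.038 ] 0.03667234476004237
250 [0.591 0.233 0.038] 0.06781925012702922
arm yaw -0.24376909087545798
tool y ang 1.3178086155501623 ->tongs yaw -0.2529877112447343
G1 near corner [ 0.5363 -0.2164  0.    ]
G2 near corner [ 0.479  -0.2836  0.    ]
G3 near corner [ 0.6184 -0.3161  0.    ]
G4 near corner [ 0.7505 -0.2407  0.    ]
G1 top centre [ 0.5386 -0.1992  0.048 ]
G2 top centre [ 0.4767 -0.2622  0.048 ]
G3 top centre [ 0.6267 -0.2999  0.048 ]
G4 top centre [ 0.7567 -0.2249  0.048 ]
cart top [ 0.6457 -0.0451  0.054 ]
cart top [ 0.6455 -0.1215  0.054 ]
cart top [ 0.6493 -0.1953  0.054 ]
```

Request:
servo_tool([
  [[0,0,-0.05,0,1],[0,0,-0.1,0,1],[0,0,-0.14,0,1],[0,0,-0.17,0,1],[0,0,-0.183,0,1],[0,0,-0.183,0,0.575],[0,0,-0.183,0,0.575],[0,0,-0.183,0,0.575],[0,0,-0.183,0,0.575],[0,0,-0.183,0,0.575]],
], grip_force=40)

```text
time_s: 3.45
eef_pos: [0.5368, 0.2466, 0.0335]
eef_rot: [0.127, 0.992, 0.001, 0.002]
force: [0.8, 0.1, 3.8]
width: 0.64
```

Request:
servo_tool([
  [[0,0,0,0,0.575],[0,0,0,0,0.575],[0,0,0,0,0.575]],
])

```text
time_s: 3.75
eef_pos: [0.537, 0.2466, 0.0335]
eef_rot: [0.127, 0.992, 0.001, 0.002]
force: [1.5, -1.1, 5.9]
width: 0.579
```

```bash
python3 - <<'E'
from h import *
s=sensors.observe();print(s["eef_pos"],s["force"],s["ft_torque"],s["width"],s["time_s"])
i=cams.camera_info("wrist");w=snap("wrist","w2")
E
```

```text
[0.537  0.2466 0.0335] [ 1.4922 -1.1127  5.863 ] [-0.0559 -0.1646 -0.1487] 0.5790699979213582 3.75
```

View pics/w2.png

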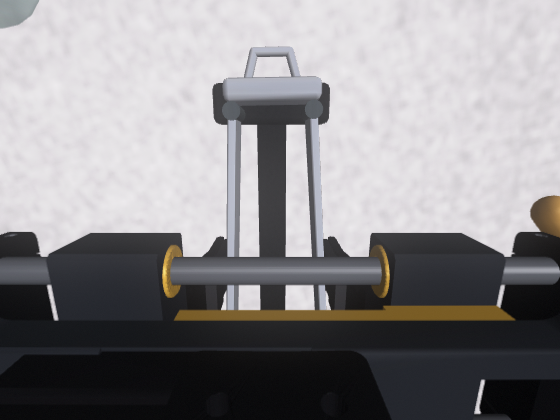

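The wrist view shows the tongs between the fingers, the arms at columns 232 and 318 around row 290, half closed and straight. I'll lift now.

Request:
servo_tool([
  [[0,0,0.02,0,0.575],[0,0,0.05,0,0.575],[0,0,0.09,0,0.575],[0,0,0.11,0,0.575],[0,0,0.11,0,0.575],[0,0,0.11,0,0.575]],
])

```text
time_s: 4.4
eef_pos: [0.535, 0.2462, 0.1412]
eef_rot: [0.127, 0.992, 0.0, 0.0]
force: [0.4, -0.5, -1.7]
width: 0.578
```

```bash
python3 - <<'E'
from h import *
s=sensors.observe();print(s["eef_pos"],s["eef_rot"],s["force"],s["ft_torque"],s["width"],s["time_s"])
a=snap("scene","s3");b=snap("side","d3")
P={}
for t in ["tongs_grip","tongs_tips","tongs"]:
  for c in ["scene","side"]:
    r=cams.landmark_of(t,c)[:2];print(t,c,[(np.round(q["position"],1),round(q["score"],2)) for q in r])
    if r:P[t,c]=r[0]["position"]
  if (t,"scene") in P and (t,"side") in P: print(tri("scene",P[t,"scene"],"side",P[t,"side"]))
A=cv2.resize(a[100:240,250:400],(400,373));B=cv2.resize(b[90:230,180:330],(400,373))
cv2.imwrite("pics/e3.png",np.hstack([A,B])[:,:,::-1])
E
```

```text
[0.535  0.2462 0.1412] [0.1271 0.9919 0.     0.    ] [ 0.3616 -0.466  -1.6714] [-0.016   0.0245 -0.0421] 0.5782551624484641 4.4
tongs_grip scene [(array([332.3, 155.5]), 0.67)]
tongs_grip side [(array([231.2, 151.2]), 0.75)]
(array([0.5334, 0.2388, 0.1388]), np.float64(0.004015696884335549))
tongs_tips scene [(array([343.8, 166.8]), 0.63)]
tongs_tips side [(array([256.4, 140.7]), 0.83), (array([310. , 231.5]), 0.51)]
(array([0.6067, 0.2262, 0.1629]), np.float64(0.0012286270275131581))
tongs scene [(array([327.8, 151.1]), 0.81), (array([336.9, 157.8]), 0.4)]
tongs side [(array([207.2, 171.7]), 0.89), (array([179.7, 217.3]), 0.16)]
(array([0.4651, 0.2733, 0.0792]), np.float64(0.018841671065017034))
```

View pics/e3.png

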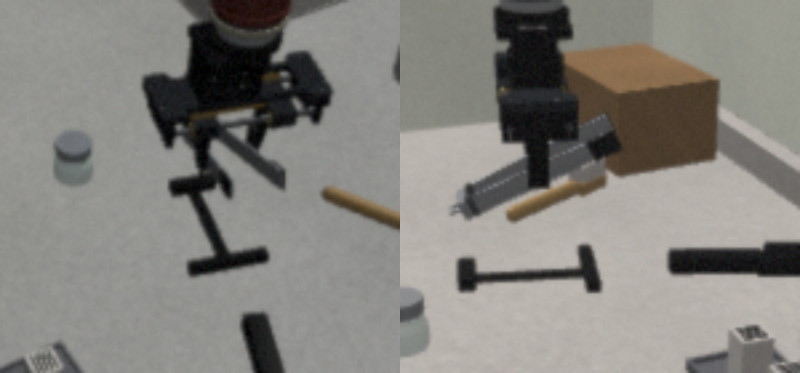

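The side crop shows the tongs pitched nose-up: the hinge end hangs at (465,200) and the tips are up at (610,135). I'll set them back on the rest, regrip slightly nearer the hinges, and squeeze fully for carrying.

Request:
servo_tool([
  [[0,0,-0.03,0,0.575],[0,0,-0.06,0,0.575],[0,0,-0.08,0,0.575],[0,0,-0.095,0,0.575],[0,0,-0.105,0,0.575],[0,0,-0.107,0,0.575],[0,0,-0.107,0,0.575],[0,0,-0.107,0,1],[0,0,-0.107,0,1],[0,0,-0.107,0,1],[0,0,-0.107,0,1]],
])

```text
time_s: 5.9
eef_pos: [0.5357, 0.2463, 0.0352]
eef_rot: [0.127, 0.992, 0.0, 0.0]
force: [-0.4, 0.5, -0.9]
width: 0.853
```

```bash
python3 - <<'E'
from h import *
s=sensors.observe();print(s["eef_pos"],s["eef_rot"],s["force"],s["ft_torque"],s["width"],s["time_s"])
w=snap("wrist","w4");b=snap("side","d4")
B=cv2.resize(b[130:230,180:330],(560,373))
cv2.imwrite("pics/e4.png",cv2.resize(np.vstack([w[:,:,::-1],B[:,:,::-1]]),(420,595)))
E
```

```text
[0.5357 0.2463 0.0352] [0.127  0.9919 0.0002 0.0005] [-0.4003  0.5126 -0.9267] [0.0208 0.0101 0.0275] 0.8534129987577316 5.9
```

View pics/e4.png

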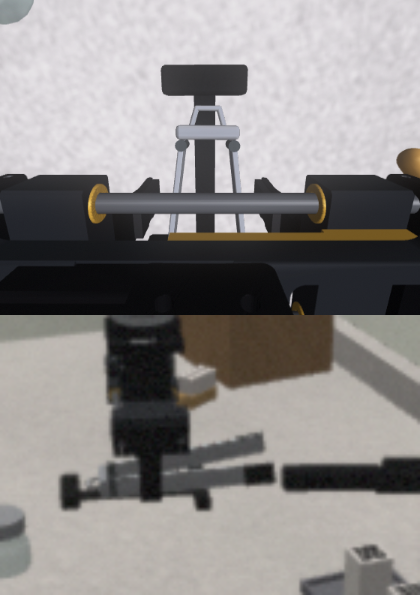

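```bash
python3 - <<'E'
from h import *
i=cams.camera_info("wrist");s=sensors.observe();T=np.array(s["eef_pos"]);u=np.array([np.cos(.253),-np.sin(.253),0]);v=np.array([u[1]*-1,u[0],0])
f=lambda x,y,z:onz("wrist",(x/.75,y/.75),z,i)-T
for n,p in dict(pinR=(182,146,.027),pinL=(236,146,.027),barL=(176,126,.027),barR=(240,138,.027),looptop=(207,106,.02),ridgefar=(204,65,.016),ridgenear=(204,95,.016)).items():
  X=f(*p);print(n,X@u,X@v)
r=cams.landmark_of("tongs","wrist");print(r)
for q in r[:1]:
  X=onz("wrist",q["position"],.008,i)-T;print(X@u,X@v)
r=cams.landmark_of("tongs_tips","side");print(r)
for q in r[:1]:
  c,d=ray("side",q["position"]);n=v;k=((T-c)@n)/(d@n);X=c+k*d;print("tips in tongs plane",(X-T)@u,X[2])
E
```

```text
pinR -0.038179835253265945 -0.016532997257102406
pinL -0.038137183013169665 0.02026369999003986
barL -0.051722870659908445 -0.02014910361820706
barR -0.043622580518805514 0.02279374474269106
looptop -0.06459784042637454 0.0005336574611737821
ridgefar -0.0913388131656251 -0.0014542778766853846
ridgenear -0.07197504601042498 -0.0015311835851711272
[{'position': [276.6, 192.4], 'score': 0.87}]
-0.03591215976297075 0.00088354494329293
[{'position': [275.0, 180.6], 'score': 0.92}]
tips in tongs plane 0.1296405275023572 0.035764023765459174
```

Request:
servo_tool([
  [[0.021,-0.0055,0,0,1],[0.021,-0.0055,0,0,0],[0.021,-0.0055,0,0,0],[0.021,-0.0055,0,0,0],[0.021,-0.0055,0,0,0],[0.021,-0.0055,0,0,0],[0.021,-0.0055,0,0,0],[0.021,-0.0055,0,0,0],[0.021,-0.0055,0,0,0],[0.021,-0.0055,0.005,0,0],[0.021,-0.0055,0.015,0,0],[0.021,-0.0055,0.03,0,0]],
], grip_force=40)

```text
time_s: 7.3
eef_pos: [0.5557, 0.2405, 0.0648]
eef_rot: [0.127, 0.992, -0.0, -0.001]
force: [1.1, 0.3, -0.7]
width: 0.343
```

```bash
python3 - <<'E'
from h import *
s=sensors.observe();print(s["eef_pos"],s["force"],s["ft_torque"],s["width"],s["time_s"])
w=snap("wrist","w5");b=snap("side","d5")
B=cv2.resize(b[110:230,180:330],(560,448))
cv2.imwrite("pics/e5.png",cv2.resize(np.vstack([w[:,:,::-1],B[:,:,::-1]]),(384,595)))
T=np.array(s["eef_pos"]);u=np.array([np.cos(.253),-np.sin(.253),0]);v=np.array([-u[1],u[0],0])
for t in ["tongs","tongs_tips","tongs_grip"]:
 for cam in ["side","wrist","scene"]:
  for q in cams.landmark_of(t,cam)[:1]:
   c,d=ray(cam,q["position"]);k=((T-c)@v)/(d@v);X=c+k*d;print(t,cam,q["score"],(X-T)@u,X[2])
E
```

```text
[0.5557 0.2405 0.0648] [ 1.106   0.2594 -0.7088] [-0.0047  0.0084  0.0009] 0.34336530425950074 7.3
tongs side 0.88 -0.05847401513055045 0.037444924687219494
tongs wrist 0.87 -0.08377150783346352 0.5377277853149149
tongs scene 0.81 -0.07442927971533446 0.11180743550535899
tongs_tips side 0.77 0.09639632569024742 0.0796469907027863
tongs_tips scene 0.63 0.050958052449448885 0.15993705142509318
tongs_grip side 0.97 0.019821422232801346 0.06866173023297423
tongs_grip scene 0.67 -0.03662096610543975 0.12637987671734174
```

View pics/e5.png

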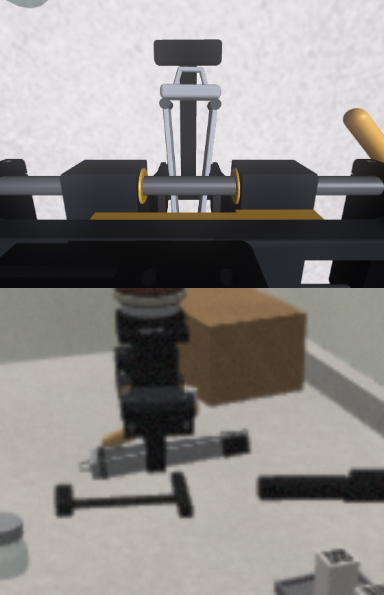

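The tongs are now firm and nearly level (slightly nose-up), held about 17 mm nearer the hinges. I'll set them level on the rest, 38 mm back, and regrip there.

Request:
servo_tool([
  [[-0.015,0.004,0.005,0,0],[-0.037,0.0095,0.005,0,0],[-0.037,0.0095,-0.005,0,0],[-0.037,0.0095,-0.015,0,0],[-0.037,0.0095,-0.022,0,0],[-0.037,0.0095,-0.022,0,0],[-0.037,0.0095,-0.022,0,1],[-0.037,0.0095,-0.022,0,1],[-0.037,0.0095,-0.022,0,1],[-0.037,0.0095,-0.022,0,1],[-0.037,0.0095,-0.022,0,1],[-0.037,0.0095,-0.022,0,1]],
])

```text
time_s: 9.05
eef_pos: [0.5193, 0.2502, 0.0426]
eef_rot: [0.127, 0.992, -0.0, 0.0]
force: [0.1, 0.6, -0.2]
width: 0.801
```

```bash
cat > chk.py <<'E'
from h import *
import sys
yaw=float(sys.argv[1]);nm=sys.argv[2]
s=sensors.observe();print(s["eef_pos"],s["eef_rot"],s["force"],s["ft_torque"],s["width"],s["time_s"])
w=snap("wrist","w"+nm);b=snap("side","d"+nm)
x0,y0,x1,y1=map(int,sys.argv[3:7])
B=cv2.resize(b[y0:y1,x0:x1],(560,448))
cv2.imwrite(f"pics/e{nm}.png",cv2.resize(np.vstack([w[:,:,::-1],B[:,:,::-1]]),(384,595)))
T=np.array(s["eef_pos"]);u=np.array([np.cos(yaw),np.sin(yaw),0]);v=np.array([-u[1],u[0],0])
for t in ["tongs","tongs_tips","tongs_grip"]:
  for q in cams.landmark_of(t,"side")[:1]:
   c,d=ray("side",q["position"]);k=((T-c)@v)/(d@v);X=c+k*d;print(t,q["score"],np.round(q["position"]),(X-T)@u,X[2])
E
python3 chk.py -0.253 6 180 110 330 230
```

```text
[0.5193 0.2502 0.0426] [ 0.127   0.9919 -0.      0.    ] [ 0.064   0.6013 -0.2445] [ 0.0039 -0.0046 -0.0862] 0.8014166487378214 9.05
tongs 0.73 [206. 192.] -0.06048543653467439 0.009300442123419073
tongs_tips 0.74 [262. 183.] 0.10556456098254104 0.030157677798165805
tongs_grip 0.78 [234. 185.] 0.02173386290669174 0.02819039063615636
```

View pics/e6.png

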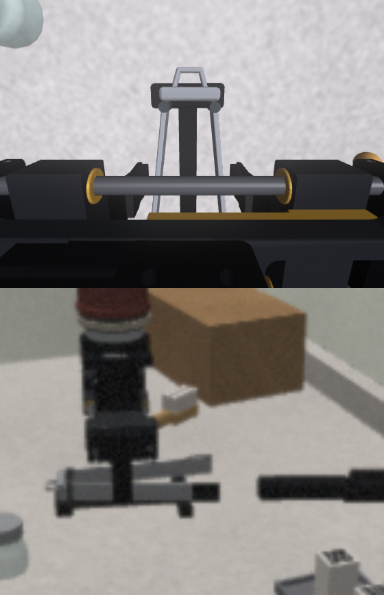

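The tongs are back level on the rest, with the bend over the rear ridge. I'll grip them at about 66 mm from the hinges, squeezed fully.

Request:
servo_tool([
  [[0.008,-0.002,-0.006,0,0.95],[0.008,-0.002,-0.009,0,0.95],[0.008,-0.002,-0.009,0,0],[0.008,-0.002,-0.009,0,0],[0.008,-0.002,-0.009,0,0],[0.008,-0.002,-0.009,0,0],[0.008,-0.002,-0.009,0,0],[0.008,-0.002,-0.009,0,0],[0.008,-0.002,-0.009,0,0],[0.008,-0.002,-0.005,0,0],[0.008,-0.002,0.01,0,0],[0.008,-0.002,0.05,0,0]],
])

```text
time_s: 10.5
eef_pos: [0.5241, 0.2471, 0.09]
eef_rot: [0.127, 0.992, -0.002, -0.004]
force: [1.0, -0.6, -1.3]
width: 0.323
```

```bash
python3 chk.py -0.253 7 180 110 330 230
```

```text
[0.5241 0.2471 0.09  ] [ 0.1271  0.9919 -0.0017 -0.0037] [ 0.9933 -0.5699 -1.3098] [-0.0245 -0.0416 -0.0202] 0.32326437981420325 10.5
tongs 0.7 [203. 168.] -0.06913252555807005 0.08665350997304294
tongs_tips 0.92 [262. 164.] 0.1000999426419118 0.09135911914676581
tongs_grip 0.74 [235. 163.] 0.021470339657415283 0.09860457755848184
```

View pics/e7.png

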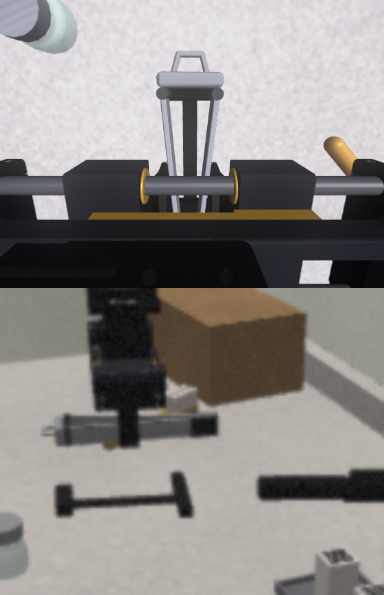

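Request:
servo_tool([
  [[-0.005,-0.03,0.03,0.07,0],[-0.01,-0.075,0.03,0.14,0],[-0.015,-0.12,0.03,0.21,0],[-0.022,-0.165,0.03,0.28,0],[-0.022,-0.21,0.03,0.28,0],[-0.022,-0.255,0.03,0.28,0],[-0.022,-0.285,0.01,0.28,0],[-0.022,-0.295,-0.02,0.28,0],[-0.022,-0.295,-0.045,0.28,0],[-0.022,-0.295,-0.054,0.28,0],[-0.022,-0.295,-0.054,0.28,0]],
])

```text
time_s: 11.85
eef_pos: [0.5031, -0.0462, 0.0364]
eef_rot: [-0.013, 1.0, 0.001, -0.002]
force: [-0.4, -0.4, -0.2]
width: 0.32
```

```bash
cat > loc.py <<'E'
from h import *
import sys
s=sensors.observe();print(s["eef_pos"],s["eef_rot"],s["force"],s["ft_torque"],s["width"],s["time_s"])
a=snap("scene","s"+sys.argv[1]);b=snap("side","d"+sys.argv[1]);P={}
for t in ["tongs_tips","tongs","cart_2_mid"]:
  for c in ["scene","side"]:
    r=cams.landmark_of(t,c);P[t,c]=r
    print(t,c,[(np.round(q["position"],1),round(q["score"],2)) for q in r[:8]])
  if t!="cart_2_mid" and P[t,"scene"] and P[t,"side"]: print("tri",tri("scene",P[t,"scene"][0]["position"],"side",P[t,"side"][0]["position"]))
for c in ["scene","side"]:
  for q in P["cart_2_mid",c]:
    X=onz(c,q["position"],.030)
    if .6<X[0]<.7 and -.24<X[1]<0.02: print("cart mid",c,X)
E
python3 loc.py 8; python3 - <<'E'
import cv2,numpy as np
a=cv2.imread("pics/s8.png")[170:290,180:330];b=cv2.imread("pics/d8.png")[170:290,240:390]
cv2.imwrite("pics/e8.png",np.hstack([cv2.resize(a,(400,320),interpolation=2),cv2.resize(b,(400,320),interpolation=2)]))
E
```

```text
[ 0.5031 -0.0462  0.0364] [-0.0126  0.9999  0.0007 -0.0025] [-0.3834 -0.3502 -0.2265] [ 0.0719 -0.0031  0.0034] 0.32045483591063045 11.85
tongs_tips scene [(array([255.5, 225.3]), 0.79), (array([396. , 185.2]), 0.58)]
tongs_tips side [(array([294.4, 223.9]), 0.63)]
tri (array([ 0.5939, -0.0537,  0.0447]), np.float64(0.0031600582024159975))
tongs scene [(array([233.3, 194.2]), 0.67), (array([241.9, 254.5]), 0.42)]
tongs side [(array([230.6, 244.2]), 0.7)]
tri (array([ 0.4329, -0.0519,  0.0234]), np.float64(5.335848096239917e-05))
cart_2_mid scene [(array([351.2, 251.5]), 0.66), (array([244.7, 251.1]), 0.64)]
cart_2_mid side [(array([325.1, 238.6]), 0.69), (array([181. , 216.3]), 0.3)]
cart mid scene [ 0.6489 -0.1147  0.03  ]
cart mid side [ 0.6425 -0.1228  0.03  ]
```

View pics/e8.png

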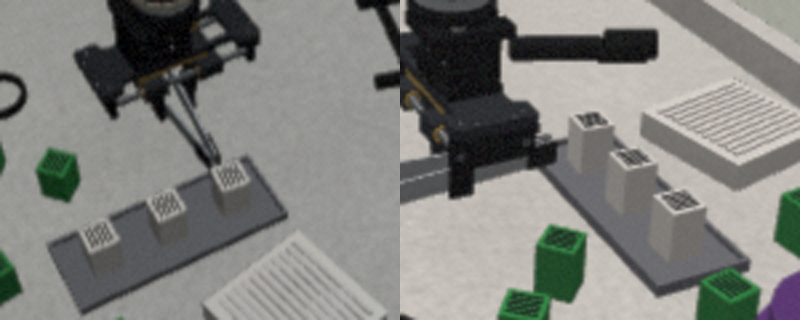

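The view shows closed tong tips at scene (256,226), just short of cart 3 at (266,240), with the tips roughly in line. I'll check the lateral alignment numerically.

```bash
python3 - <<'E'
from h import *
T=np.array([.5031,-.0462,.0364]);u=np.array([np.cos(.025),np.sin(.025),0])
for k in (.089,.102): 
  X=T+k*u;X[2]=.031;print("pred tips",k,X,proj("scene",X),proj("side",X))
c=lambda x,y:(180+x*.375,170+y*.375)
print("tip end seen, scene",onz("scene",c(207,164),.03),onz("scene",c(211,150),.041))
print("hinge end",onz("scene",(233,194),.02))
d=lambda x,y:(240+x*.375,170+y*.375)
print("tip end side",onz("side",d(550,152),.03))
print("cart3 top",onz("scene",c(231,172),.054),onz("side",d(590,119),.054))
print("cart3 top corners",[onz("scene",c(*p),.054)[:2] for p in [(212,170),(234,157),(249,174),(227,189)]])
print("cart2 corners",[onz("scene",c(*p),.054)[:2] for p in [(146,204),(169,191),(186,207),(162,222)]])
E
```

```text
pred tips 0.089 [ 0.5921 -0.044   0.031 ] [258.2055 227.0107] [291.3371 226.5726]
pred tips 0.102 [ 0.6051 -0.0437  0.031 ] [260.3262 230.1015] [296.0144 225.5077]
tip end seen, scene [ 0.6052 -0.0525  0.03  ] [ 0.5979 -0.0436  0.041 ]
hinge end [ 0.4288 -0.0514  0.02  ]
tip end side [ 0.9523 -0.1904  0.03  ]
cart3 top [ 0.643  -0.0424  0.054 ] [ 0.9987 -0.1868  0.054 ]
cart3 top corners [array([ 0.6312, -0.0588]), array([ 0.627 , -0.0305]), array([ 0.6542, -0.027 ]), array([ 0.6604, -0.0562])]
cart2 corners [array([ 0.6377, -0.1377]), array([ 0.6341, -0.1101]), array([ 0.6605, -0.1034]), array([ 0.6654, -0.1327])]
```

Request:
servo_tool([
  [[0,0.003,0.001,0,0.56],[0,0.003,0.001,0,0.56],[0,0.003,0.001,0,0.56],[0,0.003,0.001,0,0.56],[0,0.003,0.001,0,0.56],[0,0.003,0.001,0,0.56]],
])

```text
time_s: 12.85
eef_pos: [0.5052, -0.0438, 0.0395]
eef_rot: [-0.013, 1.0, -0.0, -0.0]
force: [-0.7, -0.6, -1.6]
width: 0.558
```

```bash
python3 loc.py 9|head -9
```

```text
[ 0.5052 -0.0438  0.0395] [-0.0126  0.9999 -0.     -0.0001] [-0.6881 -0.6386 -1.6208] [ 0.0081 -0.0072 -0.011 ] 0.5582346731554595 12.85
tongs_tips scene [(array([258.4, 225.7]), 0.57)]
tongs_tips side [(array([294.4, 226.9]), 0.69), (array([310.5, 230.8]), 0.25)]
tri (array([ 0.5951, -0.0465,  0.0347]), np.float64(0.009786039685816116))
tongs scene [(array([237.1, 195.2]), 0.69), (array([290.5, 290.6]), 0.21), (array([244.2, 251.2]), 0.19)]
tongs side [(array([232.9, 242.7]), 0.8), (array([343. , 263.7]), 0.2)]
tri (array([ 0.4409, -0.0429,  0.0207]), np.float64(0.0013320357808921835))
cart_2_mid scene [(array([243.1, 254.2]), 0.48)]
cart_2_mid side [(array([325.4, 238.9]), 0.92), (array([261.8, 233. ]), 0.6)]
```

The tongs stay level when half open. Next: forward around cart 3, then squeeze.

Request:
servo_tool([
  [[0.015,0,0,0,0.56],[0.03,0.001,0,0,0.56],[0.045,0.001,0,0,0.56],[0.056,0.002,0,0,0.56],[0.056,0.002,0,0,0.56],[0.056,0.002,0,0,0],[0.056,0.002,0,0,0],[0.056,0.002,0,0,0],[0.056,0.002,0,0,0],[0.056,0.002,0,0,0]],
], grip_force=40)

```text
time_s: 14.25
eef_pos: [0.5609, -0.0418, 0.0395]
eef_rot: [-0.013, 1.0, 0.0, -0.0]
force: [-0.2, -0.3, -1.5]
width: 0.451
```

```bash
python3 loc.py 10
```

```text
[ 0.5609 -0.0418  0.0395] [-0.0126  0.9999  0.     -0.0001] [-0.2334 -0.2613 -1.4763] [0.0358 0.0525 0.012 ] 0.4512913375130336 14.25
tongs_tips scene [(array([268.9, 238.8]), 0.63), (array([267.3, 243.7]), 0.41), (array([291.7, 288.1]), 0.31)]
tongs_tips side [(array([312.2, 218.5]), 0.7), (array([254.2, 237.7]), 0.63)]
tri (array([ 0.651 , -0.04  ,  0.0401]), np.float64(0.0019594592353566406))
tongs scene [(array([321.9, 173.5]), 0.44)]
tongs side [(array([251.3, 239.8]), 0.76), (array([326.7, 250. ]), 0.35)]
tri (array([ 0.5198,  0.1912, -0.0413]), np.float64(0.1797798947351561))
cart_2_mid scene [(array([241.8, 248.1]), 0.6)]
cart_2_mid side [(array([323.2, 236.9]), 0.56)]
cart mid scene [ 0.636  -0.1175  0.03  ]
cart mid side [ 0.6421 -0.1145  0.03  ]
```

The opening is 39 mm, so the tongs are parallel on the cartridge. Lift 35 mm and weigh.

Request:
servo_tool([
  [[0,0,0.005,0,0],[0,0,0.015,0,0],[0,0,0.025,0,0],[0,0,0.033,0,0],[0,0,0.035,0,0],[0,0,0.035,0,0],[0,0,0.035,0,0],[0,0,0.035,0,0]],
])

```text
time_s: 15.45
eef_pos: [0.5608, -0.0417, 0.074]
eef_rot: [-0.013, 1.0, 0.0, -0.0]
force: [0.0, -0.8, -0.0]
width: 0.454
```

```bash
cat > f.py <<'E'
from h import *
F=[]
for k in range(6):
  cams.read_camera("side") if k else 0; s=sensors.observe();F.append(np.r_[s["force"],s["ft_torque"]])
print(np.array(F)[:,[2,4]].T,np.mean(F,0),s["eef_pos"],s["width"],s["time_s"])
E
python3 f.py; python3 loc.py 11
```

```text
[[-0.0377 -1.1233 -0.988  -0.8026 -1.0478 -1.1238]
 [ 0.0186 -0.0103  0.0684  0.0407  0.0295  0.0796]] [-0.1184 -0.2003 -0.8539  0.0283  0.0378 -0.0197] [ 0.5611 -0.0418  0.0742] 0.45386076760615324 15.7
[ 0.5611 -0.0418  0.0742] [-0.0126  0.9999  0.     -0.0003] [-0.4322 -0.9184 -1.1238] [-0.0289  0.0796 -0.0463] 0.45386076760615324 15.7
tongs_tips scene [(array([269.2, 230.6]), 0.55)]
tongs_tips side [(array([315.9, 205.6]), 0.98), (array([284.7, 215. ]), 0.54)]
tri (array([ 0.6551, -0.0419,  0.0793]), np.float64(0.008419578110293905))
tongs scene [(array([245.5, 199.3]), 0.65)]
tongs side [(array([253.8, 225.2]), 0.78), (array([360.5, 221.2]), 0.28)]
tri (array([ 0.4956, -0.0375,  0.053 ]), np.float64(0.0008517827365942106))
cart_2_mid scene [(array([242.9, 252.3]), 0.57)]
cart_2_mid side [(array([398.7, 350.1]), 0.63)]
cart mid scene [ 0.6501 -0.1208  0.03  ]
```

Wrist force is about −1.0 N and the torque about 0.04 N m, with the opening still on the cartridge. So cart 3 is light. Set it back, release and retreat.

Request:
servo_tool([
  [[0,0,-0.01,0,0],[0,0,-0.022,0,0],[0,0,-0.031,0,0],[0,0,-0.035,0,0],[0,0,-0.035,0,0],[0,0,-0.035,0,0.56],[0,0,-0.035,0,0.56],[0,0,-0.035,0,0.56],[0,0,-0.035,0,0.56],[-0.015,0,-0.035,0,0.56],[-0.035,0,-0.035,0,0.56],[-0.056,0,-0.035,0,0.56]],
])

```text
time_s: 17.3
eef_pos: [0.5049, -0.0418, 0.0397]
eef_rot: [-0.013, 1.0, -0.0, 0.0]
force: [-0.9, -0.9, -0.8]
width: 0.563
```

```bash
python3 loc.py 12; python3 - <<'E'
from h import *
for c in ["scene","side"]:
  for q in cams.boxes_of("cart_1",c): print(c,np.round(q["bbox"]),round(q["score"],2))
  print([ (n,np.round(proj(c,X))) for n,X in dict(c1=(.648,-.194,.03),c2=(.646,-.12,.03),c3=(.645,-.044,.03)).items()])
E
```

```text
[ 0.5049 -0.0418  0.0397] [-0.0127  0.9999 -0.0001  0.0003] [-0.9462 -0.927  -0.7662] [0.0076 0.0452 0.0256] 0.5629338631835764 17.3
tongs_tips scene [(array([259.8, 224.3]), 0.67), (array([394.8, 184.2]), 0.38)]
tongs_tips side [(array([291.8, 222.1]), 0.8), (array([345.6, 261.7]), 0.25)]
tri (array([ 0.5941, -0.0398,  0.0419]), np.float64(0.002149566804100171))
tongs scene [(array([238.3, 194.8]), 0.55)]
tongs side [(array([228., 245.]), 0.85), (array([308.8, 229. ]), 0.27)]
tri (array([ 0.4319, -0.035 ,  0.011 ]), np.float64(0.0005391869500413396))
cart_2_mid scene [(array([243.9, 251.9]), 0.58), (array([172.8, 316.8]), 0.41)]
cart_2_mid side [(array([324.1, 236.4]), 0.81)]
cart mid scene [ 0.6503 -0.1178  0.03  ]
cart mid side [ 0.6452 -0.1133  0.03  ]
scene [218. 292. 232. 309.] 0.83
scene [171. 266. 187. 286.] 0.81
scene [165. 218. 183. 236.] 0.81
scene [210. 249. 227. 273.] 0.71
scene [194. 229. 212. 247.] 0.65
scene [260. 232. 275. 251.] 0.63
scene [231. 237. 251. 266.] 0.49
[('c1', array([218., 262.])), ('c2', array([243., 251.])), ('c3', array([267., 240.]))]
side [383. 242. 401. 268.] 0.89
side [334. 240. 353. 271.] 0.85
side [302. 213. 319. 233.] 0.77
side [346. 273. 376. 301.] 0.77
side [290. 252. 310. 282.] 0.75
side [316. 224. 338. 250.] 0.7
side [276. 280. 296. 312.] 0.55
[('c1', array([343., 254.])), ('c2', array([326., 238.])), ('c3', array([310., 223.]))]
```

Cart 3 is standing upright in its place again. On to cart 2 the same way.

Request:
servo_tool([
  [[0,-0.01,0,0,0.56],[0,-0.028,0,0,0.56],[0,-0.048,0,0,0.56],[0,-0.066,0,0,0.56],[0,-0.077,0,0,0.56],[0,-0.077,0,0,0.56],[0.015,-0.077,0,0,0.56],[0.03,-0.077,0,0,0.56],[0.045,-0.077,0,0,0.56],[0.057,-0.077,0,0,0.56],[0.057,-0.077,0,0,0.56]],
])

```text
time_s: 18.9
eef_pos: [0.5636, -0.1183, 0.0397]
eef_rot: [-0.013, 1.0, -0.0, 0.001]
force: [-0.1, 0.6, -0.5]
width: 0.56
```

Request:
servo_tool([
  [[0,0,0,0,0],[0,0,0,0,0],[0,0,0,0,0],[0,0,0,0,0],[0,0,0,0,0],[0,0,0.008,0,0],[0,0,0.02,0,0],[0,0,0.031,0,0],[0,0,0.035,0,0],[0,0,0.035,0,0],[0,0,0.035,0,0]],
])

```text
time_s: 20.0
eef_pos: [0.5622, -0.1188, 0.0747]
eef_rot: [-0.013, 1.0, -0.0, 0.0]
force: [-0.4, 0.9, -2.1]
width: 0.453
```

```bash
python3 f.py; python3 loc.py 13
```

```text
[[-2.0585 -2.2758 -3.148  -2.1859 -2.4473 -2.2163]
 [ 0.1294  0.1564  0.1287  0.173   0.1451  0.1294]] [-0.2157 -0.0365 -2.3886  0.025   0.1437 -0.0018] [ 0.5619 -0.1187  0.074 ] 0.4532774231539062 20.25
[ 0.5619 -0.1187  0.074 ] [-0.0126  0.9999  0.0002 -0.0005] [-0.5072 -0.4976 -2.2163] [0.0304 0.1294 0.024 ] 0.4532774231539062 20.25
tongs_tips scene [(array([239.4, 241.8]), 0.61)]
tongs_tips side [(array([329.7, 222.5]), 0.89), (array([344.6, 263.1]), 0.69)]
tri (array([ 0.6466, -0.127 ,  0.0767]), np.float64(0.004102317585256028))
tongs scene [(array([222.1, 206.9]), 0.68)]
tongs side [(array([266.9, 243. ]), 0.65)]
tri (array([ 0.4938, -0.1146,  0.0528]), np.float64(0.008843994515496655))
cart_2_mid scene [(array([246.4, 246.3]), 0.73)]
cart_2_mid side [(array([324.7, 225.4]), 0.59)]
cart mid scene [ 0.6366 -0.1035  0.03  ]
cart mid side [ 0.6724 -0.0685  0.03  ]
```

Cart 2 reads −2.4 N and 0.144 N m, against −1.0 N and 0.04 N m for cart 3, so it is the heavy one (about +140 g). I'll raise it to roughly 9 cm and hold.

Request:
servo_tool([
  [[0,0,0.008,0,0],[0,0,0.02,0,0],[0,0,0.034,0,0],[0,0,0.046,0,0],[0,0,0.053,0,0],[0,0,0.055,0,0],[0,0,0.055,0,0],[0,0,0.055,0,0],[0,0,0.055,0,0],[0,0,0.055,0,0]],
], grip_force=45)

```text
time_s: 21.65
eef_pos: [0.5619, -0.1187, 0.1289]
eef_rot: [-0.013, 1.0, 0.0, -0.001]
force: [-0.0, -0.3, -2.8]
width: 0.452
```

```bash
python3 f.py; python3 loc.py 14; python3 - <<'E'
from h import *
r=[(c,[q for q in cams.landmark_of("cart_2_mid",c)]) for c in ("scene","side")]
for c,l in r: print(c,[(np.round(q["position"],1),round(q["score"],2)) for q in l], proj(c,(.648,-.119,.118)))
import cv2
a=cv2.imread("pics/s14.png")[170:290,180:330];b=cv2.imread("pics/d14.png")[170:290,240:390]
cv2.imwrite("pics/e14.png",np.hstack([cv2.resize(a,(400,320),interpolation=2),cv2.resize(b,(400,320),interpolation=2)]))
E
```

```text
[[-2.7761 -3.2276 -2.782  -2.5061 -2.7268 -1.8911]
 [ 0.1599  0.1824  0.1628  0.1381  0.1433  0.1432]] [ 0.3192  0.0788 -2.6516  0.0208  0.1549 -0.0095] [ 0.5622 -0.1188  0.1294] 0.4513959181844597 21.9
[ 0.5622 -0.1188  0.1294] [-0.0126  0.9999  0.     -0.0001] [ 1.2972 -0.2486 -1.8911] [ 0.026   0.1432 -0.0485] 0.4513959181844597 21.9
tongs_tips scene [(array([243.1, 231. ]), 0.65)]
tongs_tips side [(array([331.5, 203.4]), 0.75)]
tri (array([ 0.652 , -0.1161,  0.1213]), np.float64(0.0078704329011958))
tongs scene [(array([218.7, 195.7]), 0.48)]
tongs side [(array([264.8, 219.9]), 0.79)]
tri (array([ 0.4919, -0.1162,  0.1085]), np.float64(0.0016775071518838449))
cart_2_mid scene [(array([241.6, 231.5]), 0.61)]
cart_2_mid side [(array([328.5, 203.8]), 0.64), (array([268.2, 220.2]), 0.42)]
scene [(array([241.6, 231.5]), 0.61)] [241.0071 232.5257]
side [(array([328.5, 203.8]), 0.64), (array([268.2, 220.2]), 0.42)] [329.2138 204.3611]
```

View pics/e14.png

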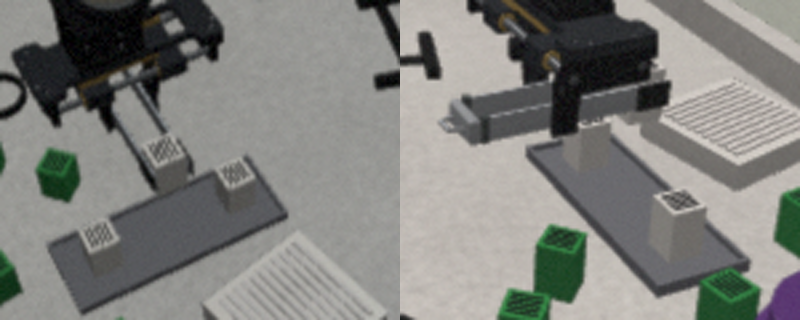

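The heavy cartridge is held aloft at scene (242,231). The other two stand upright in the tray at crop (98,245) and (235,180). The greens and the other bystanders in this crop look unmoved. Handing in.

```bash
python3 -c "
from plant import order,sensors
print(order.sign_off(),sensors.observe()['time_s'])"
```

```text
the job is handed in; nothing more can be done
the job is handed in; nothing more can be done
```

I found the heavy cartridge, cart_2 in the middle of the tray, and handed the job in at about 22 s with it held still in the tongs, roughly 9 cm above where it stood.

- **Tongs:** My first grip let them pitch nose-up. I set them back on the rest twice and regripped slightly nearer the hinges. From then on they stayed roughly level, slightly nose-up.
- **Weighing:** Cart_3 read about −1.0 N and 0.04 N m, which is light, and I set it back. Cart_2 read about −2.4 to −2.7 N and 0.15 N m, which is about 1.5 N more, so heavy. I never lifted cart_1.
- **Last checks:** The opening is steady at 39 mm, so the tips are on the cartridge. The network's position for it agrees with a centre height of about 0.118 m to within about 1 pixel in both cameras. Carts 1 and 3 stand upright in the tray, and everything else in the last crop looks unmoved.
- **Disagreements:** The force readings varied by up to about 0.7 N between samples. They put cart_3 below its stated 40 g and cart_2 at the bottom of the stated 150–200 g or just under, but the difference between the two is clear. I did not measure the bystanders' positions again at the end.

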